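Hang the drill gauge on its keyhole stud

ROBOT

A 6-joint arm with a two-finger parallel gripper is mounted at the origin on the work surface. World frame = base frame: x ahead of the robot, y to its left, z up, the work surface at z = 0. Lengths are in m, angles in degrees, forces in N, time in s.
With the tool pointing down it reaches from about 0.375 to 0.825 m from the base axis. Payload 5.5 kg.
Tool frame: the origin (TCP) lies on the mounting face of the last link; the fingertips stand 173 mm ahead of it and the grasp point (between the pads) lies 155 mm ahead of it (bot.pinch_z is the distance from the TCP to the grasp point, in m); z points along the fingers, y is the line along which they close (so a half turn about z gives the same grasp; the last joint's range is limited). The gripper opens to 85 mm and grips with 20 to 120 N. Pads are 22 mm wide; open, the fingers measure 114 mm over their backs; the gripper's body (76 mm by 85 mm) begins 54 mm behind the grasp point. The pads swing forward as they close: fully open they stand 13 mm farther back than shut.
Start: joints at [-75, 17.962, -2.699, 69.339, 0, 90], TCP at [0.155, -0.58, 0.405] pointing down, gripper open.
Joint ranges: [-152.73, 152.73], [-39.44, 99.34], [-58.76, 71.6], [-118.89, 123.64], [-81.53, 83.1], [-180, 180]. Speed limits (degrees/s): [136.94, 136.94, 172.46, 180, 180, 180].

INTERFACE

Orientations are given as a 3x3 rotation matrix whose columns are the frame's x, y, z axes.
In Python, from bench import bot, cams, search_frame, mark_of gives the robot as it stands. The module is installed in compiled form; this text tells all that it offers.
- The arm moves only by the tool servo_tool, never from a script. Its argument "commands" is a list of rows, each an object with "delta_pos": the shift along the tool's x, y, z each as a share of 0.4 m, from -1 to 1, a list of three; "turn": the turn, a rotation vector about the tool's x, y, z each as a share of 180 degrees, from -1 to 1, a list of three. In form: [{"delta_pos": [x, y, z], "turn": [wx, wy, wz]}, ...]. A call has 1 to 20 rows; each row is the pose to reach, as a shift and turn from the pose commanded when the call began, along the tool's axes at that moment, turning the shorter way round; what a row does not reach only later rows make up. A row lasts 1/10 s, in which the tool goes at most 50 mm and 8.59 degrees, less where a joint would pass 70% of its speed; a pose out of reach is approached as far as the arm can. A call with a number of a shift or a turn outside -1 to 1 is refused whole. A call with a gripper value outside its range is refused whole. "jaw" is the opening, from 0 (shut) to 1 (fully open), set as the call begins (left out, the last holds). The fingers move at their own pace and stop on an object; "squeeze" is the grip in N (left out, the last holds). Time passes only in rows, so rows that repeat a pose let the fingers close. It gives the time, the measured TCP pose, the force, the opening and the grip force at its end, in the units of the state.
- bot.sense(): the state, without advancing time (a new reading comes with each control period).
- cams.capture(name): name is "scene" or "top" or "wrist"; returns a dict with "image" (480x640x3 uint8, red, green, blue), "K" (3x3 intrinsics, pixels), "k1" (the pictures are not rectified: a ray, as slopes to the right and down, at radius r is drawn at 1 + k1 r^2 times it, then the intrinsics apply), "origin" and "attitude" of the camera in the world. Camera axes: x right, y up, looking along -z (the intrinsics and any distortion apply to the point x, -y, -z); pixel columns grow to the right and rows downward; lengths in m; the calibration is good to about 2 mm. A picture is of the moment at which its call begins. There is no depth.
- bot.finish_job(): hands the job in; it is judged then, once.
Trained networks look in a picture, given as the dict that the camera call returned (one of the last four; its "shot" number tells which), for a name from the list of things; names that differ only in an ending like _2 or _b are one class to them, and where a whole thing is asked for, a point or a joint stands for the part that bears it (a point fixed in the world has none). Each returns a list of dicts, best first, with "p" (0 to 1); they miss things now and then, are a little off and sometimes report something else, mostly with a low value. They report only what shows in the picture. A call takes as long as a camera call. They do not tell look-alikes from the thing itself.
- search_frame(picture, target): "rect" ([left, top, right, bottom] in pixels, round what is visible of it).
- mark_of(picture, target): "at" ([row, column] in pixels: a listed point, or the origin of a listed thing).
The state is a dict: "time": time; "joint_positions": joint angles; "qvel": joint speeds; "joint_torque": joint torques, N m; "ee_pos": TCP position; "orientation": TCP orientation; "wrist_force": force on the tool from outside, world axes, zero at the start; "torque": the same for the moment, N m; "grip_width": finger opening in m; "grasp_force": force on a finger pad.
Only numpy, scipy, OpenCV 4.12 (cv2) and the standard library are available. Lean on these libraries where they do the work, as an engineer would, in place of code of your own. Each camera call takes 0.05 s, during which the arm holds its last target. There are 200 camera calls.

TASK

Hang the loose drill-gauge plate back on its sloped stand: press the large end of its keyhole over the head of the stud, and, still pressing against the sprung strips, slide it straight down the slope until the slot is fully home on the stud and the sprung catch pops up behind it; then let go. The stud stands a few millimetres off its proper place, so feel for it, never pushing on the stand with more than 25 newtons, and leave the screwdriver, brass elbow and jar where they are.

Things in the scene. Friction and masses are not known exactly. Their poses are not given: they have to be found in the camera images.
- handle (a point): Middle of the black handle bar of the gauge (loose bare-aluminium plate 144 x 76 x 6 mm, 0.25 kg, flat on the bench). Bar 40 mm long (x) x 14 wide (y) x 40 high, standing on the plate; this point is 30 mm above the plate's underside, 16 mm below the bar's top. Axes: x along the plate to its keyhole end, z out of its top. Plate reaches x = -60 to +84 mm, y = -38 to +38 mm.
- hole (a point): Centre of the large end of the gauge's keyhole, at the plate's underside: 45 mm along x from the handle point and 30 mm below it. Eight-sided hole, 18 mm across flats, through the plate, narrowing at 45 degrees into the slot on its far side from the handle. Axes as the handle's.
- slot_end (a point): Where the stud's axis is in the gauge when the slot is fully home, at the plate's underside: 67 mm along x from the handle point (22 mm beyond the large hole) and 30 mm below it. The slot is 9.5 mm wide; the stud's 7 mm neck then bears on the slot's end wall. Axes as the handle's.
- gauge: The gauge plate: origin at its underside, under the middle of the handle; axes as the handle's.
- deck: Fixed grey steel deck of the stand, sloping 20 degrees, low side to its own -x; 130 mm wide, x = -125 to +65 mm. Axes: x straight up the slope, y across it, z square out of its face, along the stud. Origin: on the face, 66 mm above the bench, where the stud should be: it was clamped by hand in an oversize hole and stands up to 5.5 mm off along x and along y; find it by feel or sight.
- cushion (a joint): Travel (m) of two sprung steel strips (y = 15 to 29 and -29 to -15 mm, x = -75 to +35 mm of the deck) on which the plate lies: 0 free, tops 11 mm off the deck; 0.0045 plate locked under the head; 0.007 stop. About 5 N to start, 0.9 N/mm more. Stud: neck 7 mm diameter, head 14 mm diameter, 12.5 to 17.5 mm off the deck: a plate pressed to 4.6 mm or more of travel passes under it.
- catch (a joint): Travel (m) of the sprung catch, a dark steel block 18 mm wide whose near face is 18.5 mm up-slope of the stud's axis. 0: up, top 13 mm off the deck. The plate laid over it pushes it in (1 N plus 0.15 N/mm); when the slot is fully home the plate's top edge (17 mm up-slope of the stud) has passed it and it springs up behind the plate: the lock.
- driver_grip (a point): Bystander: screwdriver lying on the bench between the work places; point at its handle.
- elbow: Bystander: brass pipe elbow, about 37 mm high, standing on the bench; origin under its upright leg.
- jar_mid (a point): Bystander: glass jar 70 mm in diameter, 100 mm high, standing on the bench; point at its centre.
Mind the look-alikes: they are no part of the job. What is shaped like the gauge but pink, red or turquoise is not meant.

How it is judged:
By the outcome, as a careful person would: the job done as asked, in the order asked, and still so for the second after the job is handed in, with the robot touching nothing.
It also fails if it takes over 72 s, if anything falls off the work surface, if the arm or the gripper's body presses on something with over 40 N, if the wrist force passes 120 N, or if a joint passes its speed limit or range.

## Working session

There is one attempt and no reset: what is moved stays moved. The work goes in short steps, Python scripts to look and compute and a tool call to move; the robot and the scene stay as the last step left them, time stands still between calls to the robot, and variables do not carry over. Pictures are saved under pics/ and viewed, at most 10 in all, crops included, and the job is handed in when it is done.

Besides the shell and the picture viewer there is one more tool, called after "Call:" by a JSON object that holds its "name" and its "arguments", one argument or row to a line. servo_tool: Moves the arm, as the interface text tells. Shift numbers are shares of 0.4 m and turn numbers shares of 180 degrees, none past 1 either way. Its arguments: {"type":"object","properties":{"commands":{"type":"array","items":{"type":"object","properties":{"delta_pos":{"type":"array","items":{"type":"number","minimum":-1,"maximum":1}},"turn":{"type":"array","items":{"type":"number","minimum":-1,"maximum":1}}}}},"jaw":{"type":"number"},"squeeze":{"type":"number"}},"required":["commands"]}

```bash
mkdir -p pics; cat > h.py <<'E'
import numpy as np, cv2
from bench import bot, cams, search_frame, mark_of
def pix2ray(c,row,col):
    K=np.array(c["K"]);k=c["k1"]
    d=np.array([(col-K[0,2])/K[0,0],(row-K[1,2])/K[1,1]]); u=d.copy()
    for _ in range(30): u=d/(1+k*(u@u))
    v=np.array(c["attitude"])@np.array([u[0],-u[1],-1.])
    return np.array(c["origin"]),v/np.linalg.norm(v)
def at_z(c,row,col,z):
    o,v=pix2ray(c,row,col); return o+v*(z-o[2])/v[2]
def proj(c,P):
    K=np.array(c["K"]);p=np.array(c["attitude"]).T@(np.array(P)-np.array(c["origin"]))
    u=np.array([p[0],-p[1]])/-p[2]; u=u*(1+c["k1"]*(u@u))
    return np.array([K[1,1]*u[1]+K[1,2],K[0,0]*u[0]+K[0,2]])
def tri(l):
    A=np.zeros((3,3));b=np.zeros(3)
    for c,(r,co) in l:
        o,v=pix2ray(c,r,co);M=np.eye(3)-np.outer(v,v);A+=M;b+=M@o
    return np.linalg.solve(A,b)
def save(n,im): cv2.imwrite("pics/"+n+".png",cv2.cvtColor(np.ascontiguousarray(im),cv2.COLOR_RGB2BGR))
E
python3 - <<'E'
from h import *
np.set_printoptions(precision=4,suppress=True)
s=cams.capture("scene");t=cams.capture("top")
for n,c in(("scene",s),("top",t)):
    save(n,c["image"]); print(n,c["origin"],c["K"])
    for x in ["handle","hole","slot_end","gauge","deck","cushion","catch","driver_grip","elbow","jar_mid"]:
        print(x,[(np.round(d["at"],1).tolist(),round(d["p"],2)) for d in mark_of(c,x)[:4]] if x not in("cushion","catch") else "",[(np.round(d["rect"]).tolist(),round(d["p"],2)) for d in search_frame(c,x)[:4]])
print(bot.sense())
E
```

```text
scene [0.8687 0.4692 0.9276] [[596.9687   0.     326.7562]
 [  0.     596.9687 241.2049]
 [  0.       0.       1.    ]]
handle [([115.6, 323.8], 0.95), ([184.4, 340.7], 0.86), ([294.4, 513.4], 0.77), ([212.4, 256.8], 0.58)] [([293.0, 102.0, 353.0, 148.0], 0.97), ([213.0, 200.0, 293.0, 245.0], 0.94), ([308.0, 172.0, 384.0, 213.0], 0.73), ([485.0, 273.0, 538.0, 344.0], 0.59)]
hole [([111.5, 313.6], 0.7), ([365.1, 397.0], 0.62), ([228.7, 234.9], 0.59), ([186.1, 357.8], 0.58)] [([304.0, 166.0, 387.0, 217.0], 0.75), ([293.0, 100.0, 354.0, 148.0], 0.72), ([484.0, 272.0, 541.0, 342.0], 0.7), ([211.0, 204.0, 289.0, 249.0], 0.6)]
slot_end [([109.5, 309.5], 0.89), ([231.7, 220.3], 0.86), ([184.1, 369.3], 0.76), ([337.0, 517.1], 0.71)] [([304.0, 167.0, 384.0, 210.0], 0.92), ([293.0, 101.0, 352.0, 146.0], 0.84), ([213.0, 206.0, 289.0, 249.0], 0.74)]
gauge [([223.6, 257.6], 0.91), ([124.2, 324.5], 0.84), ([302.9, 510.3], 0.76), ([189.7, 337.4], 0.73)] [([215.0, 203.0, 289.0, 248.0], 0.92), ([290.0, 97.0, 354.0, 152.0], 0.71), ([305.0, 168.0, 383.0, 215.0], 0.68), ([488.0, 273.0, 542.0, 344.0], 0.
[... 1757 characters left out ...]
289.0], 0.9)]
elbow [([331.8, 276.6], 0.92)] []
jar_mid [([143.7, 258.3], 0.73)] [([237.0, 123.0, 279.0, 173.0], 0.56)]
{'time': 1.9, 'joint_positions': array([-74.9999,  17.961 ,  -2.6987,  69.339 ,  -0.0003,  90.0019]), 'qvel': array([ 0.0564,  0.0409, -0.0115,  0.0805,  0.0021,  0.0443]), 'joint_torque': array([ -0.0001, -53.9449,  34.0042,   0.0017,   0.0002,   0.    ]), 'ee_pos': array([ 0.1553, -0.5796,  0.4047]), 'orientation': array([[ 0.9659,  0.2588,  0.    ],
       [ 0.2588, -0.9659, -0.    ],
       [-0.    ,  0.    , -1.    ]]), 'wrist_force': array([-0.5521,  0.0998, -1.1552]), 'torque': array([ 0.0213,  0.0008, -0.0357]), 'grasp_force': 0.0, 'grip_width': 0.08513183149504717}
```

View pics/scene.png

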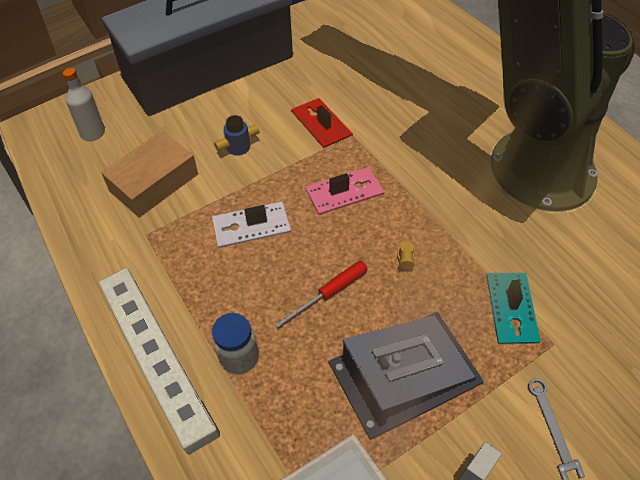

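View pics/top.png

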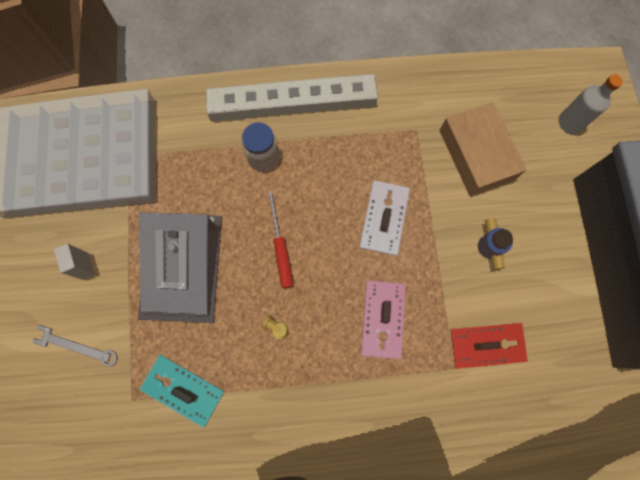

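```bash
python3 - <<'E'
from h import *
np.set_printoptions(precision=4,suppress=True)
s=cams.capture("scene");t=cams.capture("top");w=cams.capture("wrist")
print(w["origin"],w["attitude"],w["K"],w["k1"])
o=np.array(bot.sense()["orientation"]);print("cam in tool",o.T@(np.array(w["origin"])-bot.sense()["ee_pos"]))
# silver plate segmentation: bright low-sat on cork
for n,c,(r0,r1,c0,c1) in(("s",s,(195,255,205,300)),("t",t,(170,265,350,420))):
    im=c["image"][r0:r1,c0:c1]; hsv=cv2.cvtColor(im,cv2.COLOR_RGB2HSV)
    m=((hsv[...,1]<60)&(hsv[...,2]>120)).astype(np.uint8)
    m=cv2.morphologyEx(m,cv2.MORPH_CLOSE,np.ones((9,9)))
    k=max(cv2.findContours(m,0,2)[0],key=cv2.contourArea)
    bp=cv2.approxPolyDP(cv2.convexHull(k),5,True)[:,0]+[c0,r0]
    P=np.array([at_z(c,r,q,0.006) for q,r in bp]);print(n,bp.tolist());print(P);print(P.mean(0),np.linalg.norm(P-np.roll(P,1,0),axis=1))
for nm,a,b in (("handle",(212.4,256.8),(218.3,385.9)),("slot_end",(231.7,220.3),(193.2,391.5)),("hole",(228.7,234.9),(201.2,381.5)),("gauge",(223.6,257.6),(223.3,383.7)),("jar",(343.2,234.1),(143.7,258.3)),("deck",(367.4,394.8),(248.5,171.0)),("driver",(284.7,339.3),(253.4,285.3)),("elbow",(259.6,403.4),(331.8,276.6))):
    print(nm,tri([(s,a),(t,b)]))
print("stud head top",at_z(s,360,395,.08),at_z(t,237,175,.08))
a=cv2.resize(s["image"][310:440,325:490],None,fx=4,fy=4,interpolation=cv2.INTER_CUBIC)[:520]
b=cv2.resize(t["image"][205:330,130:225],None,fx=4,fy=4,interpolation=cv2.INTER_CUBIC)
save("stand_s",a);save("both",np.hstack([b[:500],cv2.resize(t["image"][175:260,350:420],(412,500),interpolation=cv2.INTER_CUBIC)]))
E
```

```text
[ 0.2354 -0.5579  0.3732] [[ 0.259   0.914   0.3122]
 [-0.9659  0.2453  0.0831]
 [-0.0006 -0.3231  0.9464]] [[412.5281   0.     323.1212]
 [  0.     412.5281 236.8636]
 [  0.       0.       1.    ]] -0.04951913125866562
cam in tool [ 0.083  -0.0002  0.0315]
s [[282, 202], [290, 230], [218, 246], [212, 216]]
[[ 0.522  -0.2279  0.006 ]
 [ 0.5454 -0.1583  0.006 ]
 [ 0.6806 -0.202   0.006 ]
 [ 0.6568 -0.2746  0.006 ]]
[ 0.6012 -0.2157  0.006 ] [0.1427 0.0734 0.1421 0.0763]
t [[373, 181], [409, 188], [397, 254], [360, 247]]
[[ 0.6776 -0.1998  0.006 ]
 [ 0.6556 -0.2717  0.006 ]
 [ 0.5212 -0.2279  0.006 ]
 [ 0.5425 -0.1564  0.006 ]]
[ 0.5992 -0.214   0.006 ] [0.1419 0.0753 0.1414 0.0746]
handle [ 0.5877 -0.2096  0.0368]
slot_end [ 0.6555 -0.2397 -0.0103]
hole [ 0.6333 -0.2127  0.0128]
gauge [ 0.5881 -0.2112 -0.0001]
jar [0.7591 0.0245 0.0592]
deck [0.5657 0.2025 0.0573]
driver [ 0.5399 -0.0044  0.0086]
elbow [ 0.3972  0.0188 -0.0013]
stud head top [0.5678 0.1978 0.08  ] [0.5793 0.1898 0.08  ]
```

View pics/both.png

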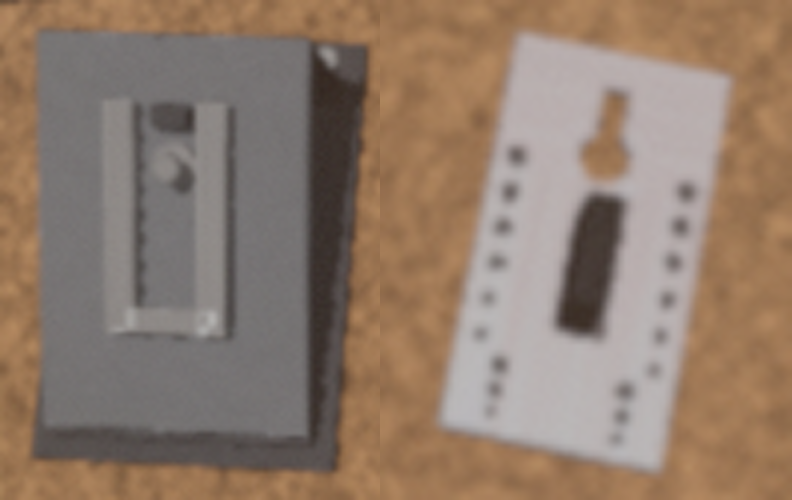

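```bash
cat >> h.py <<'E'
def Rdeck(yaw):
    y=np.radians(yaw);c,s=np.cos(np.radians(20)),np.sin(np.radians(20))
    return np.array([[np.cos(y),-np.sin(y),0],[np.sin(y),np.cos(y),0],[0,0,1]])@np.array([[c,0,-s],[0,1,0],[s,0,c]])
def cmd(p,R):
    from scipy.spatial.transform import Rotation as Ro
    s=bot.sense();R0=np.array(s["orientation"]);d=R0.T@(np.array(p)-s["ee_pos"])/.4
    t=Ro.from_matrix(R0.T@R).as_rotvec(degrees=True)/180
    print("delta",np.round(d,4).tolist(),"turn",np.round(t,4).tolist())
def tool(R): return R@np.diag([1.,-1,-1])   # tool x along thing's x, z into it
E
python3 - <<'E'
from h import *
np.set_printoptions(precision=4,suppress=True)
t=cams.capture("top")
C=[at_z(t,212.5,139.5,.0882),at_z(t,215,207,.0882),at_z(t,312.5,140.5,.0232),at_z(t,314,207,.0232)]
print(np.array(C))
from scipy.optimize import least_squares
px=[(212.5,139.5),(215,207),(312.5,140.5),(314,207)];L=[(.065,.065,0),(.065,-.065,0),(-.125,.065,0),(-.125,-.065,0)]
f=lambda q:np.concatenate([proj(t,np.array([q[0],q[1],.066])+Rdeck(q[2])@np.array(l))-p for l,p in zip(L,px)])
r=least_squares(f,[.57,.2,0]);print(r.x,r.fun)
R=Rdeck(round(r.x[2],1)); o=np.array([r.x[0],r.x[1],.066])
p=o+R@np.array([0.0,0,.29]);print(p);cmd(p,tool(R))
E
```

```text
[[0.6308 0.2534 0.0882]
 [0.613  0.1266 0.0882]
 [0.4522 0.2782 0.0232]
 [0.438  0.1496 0.0232]]
[ 0.5615  0.1983 -7.5107] [ 0.1952 -0.7027 -0.3136  0.404  -0.6711  0.0219  0.7556  0.2673]
[0.4631 0.2112 0.3385]
delta [1.255, -1.7104, 0.1654] turn [-0.0218, 0.1097, 0.1237]
```

Call:
{"name": "servo_tool", "arguments": {
  "commands": [
    {"delta_pos": [1.0,-0.71,0.05],"turn": [-0.02,0.11,0.12]},
    {"delta_pos": [1.0,-0.71,0.05],"turn": [-0.02,0.11,0.12]},
    {"delta_pos": [1.0,-0.71,0.05],"turn": [-0.02,0.11,0.12]},
    {"delta_pos": [1.0,-0.71,0.05],"turn": [-0.02,0.11,0.12]},
    {"delta_pos": [1.0,-0.71,0.05],"turn": [-0.02,0.11,0.12]},
    {"delta_pos": [1.0,-0.71,0.05],"turn": [-0.02,0.11,0.12]},
    {"delta_pos": [1.0,-0.71,0.05],"turn": [-0.02,0.11,0.12]},
    {"delta_pos": [1.0,-0.71,0.05],"turn": [-0.02,0.11,0.12]},
    {"delta_pos": [1.0,-0.71,0.05],"turn": [-0.02,0.11,0.12]},
    {"delta_pos": [1.0,-0.71,0.05],"turn": [-0.02,0.11,0.12]},
    {"delta_pos": [1.0,-0.71,0.05],"turn": [-0.02,0.11,0.12]},
    {"delta_pos": [1.0,-0.71,0.05],"turn": [-0.02,0.11,0.12]},
    {"delta_pos": [1.0,-0.71,0.05],"turn": [-0.02,0.11,0.12]},
    {"delta_pos": [1.0,-0.71,0.05],"turn": [-0.02,0.11,0.12]}
  ]
}}

```text
time: 3.5
ee_pos: [0.4674, -0.2028, 0.3847]
orientation: [[0.933, -0.12, 0.34], [-0.114, -0.993, -0.038], [0.342, -0.003, -0.94]]
wrist_force: [0.1, -0.1, 0.7]
grip_width: 0.0855
grasp_force: 0.0
```

```bash
python3 - <<'E'
from h import *
print(bot.sense()["ee_pos"],bot.sense()["time"])
w=cams.capture("wrist");save("w0",w["image"])
R=Rdeck(-7.5);o=np.array([.5615,.1983,.066]);cmd(o+R@np.array([0,0,.29]),tool(R))
for x in("handle","slot_end","hole","gauge"):
    m=mark_of(w,x)[:3];print(x,[(np.round(d["at"],1).tolist(),round(d["p"],2),np.round(at_z(w,*d["at"],{"handle":.03,"gauge":0}.get(x,0.0)),4).tolist()) for d in m])
E
```

```text
[ 0.46743304 -0.20283464  0.38471823] 3.5
delta [-0.168, -1.026, 0.0657] turn [-0.0021, 0.0, 0.0026]
handle [([418.0, 316.1], 0.98, [0.4086, -0.1882, 0.03]), ([205.7, 315.8], 0.77, [0.5897, -0.2098, 0.03]), ([162.2, 326.1], 0.45, [0.6259, -0.2231, 0.03])]
slot_end [([136.4, 329.0], 0.6, [0.6558, -0.2296, 0.0])]
hole [([162.1, 325.7], 0.82, [0.6321, -0.2236, 0.0]), ([450.7, 314.2], 0.55, [0.3657, -0.1805, 0.0])]
gauge [([209.4, 318.2], 0.89, [0.5889, -0.2113, 0.0]), ([403.1, 316.6], 0.62, [0.41, -0.1882, 0.0]), ([461.0, 515.8], 0.54, [0.331, -0.3679, 0.0])]
```

Call:
{"name": "servo_tool", "arguments": {
  "commands": [
    {"delta_pos": [-0.16,-1.0,0.06]},
    {"delta_pos": [-0.16,-1.0,0.06]},
    {"delta_pos": [-0.16,-1.0,0.06]},
    {"delta_pos": [-0.16,-1.0,0.06]},
    {"delta_pos": [-0.16,-1.0,0.06]},
    {"delta_pos": [-0.16,-1.0,0.06]},
    {"delta_pos": [-0.16,-1.0,0.06]},
    {"delta_pos": [-0.16,-1.0,0.06]},
    {"delta_pos": [-0.16,-1.0,0.06]},
    {"delta_pos": [-0.16,-1.0,0.06]},
    {"delta_pos": [-0.16,-1.0,0.06]},
    {"delta_pos": [-0.16,-1.0,0.06]}
  ]
}}

```text
schema error: expected keys delta_pos, turn
```

```bash
python3 - <<'E'
from h import *
import pickle
w=cams.capture("wrist");save("w1",w["image"]);pickle.dump(w,open("w1.pkl","wb"))
for x in("deck","cushion","catch"):
    print(x,[(np.round(d["at"],1).tolist(),round(d["p"],2)) for d in mark_of(w,x)[:2]] if x=="deck" else [(np.round(d["rect"],1).tolist(),round(d["p"],2)) for d in search_frame(w,x)[:2]])
R=Rdeck(-7.5);o=np.array([.5615,.1983,.066])
for l in [(.065,.065,0),(.065,-.065,0),(-.125,.065,0),(-.125,-.065,0),(0,0,.0175),(.0275,0,.013)]: print(l,proj(w,o+R@np.array(l)))
E
```

```text
deck []
cushion []
catch []
(0.065, 0.065, 0) [ 221.54941108 -249.01712818]
(0.065, -0.065, 0) [ 222.36331775 -120.23582448]
(-0.125, 0.065, 0) [ 410.10796537 -167.94648896]
(-0.125, -0.065, 0) [419.73732126 -49.79014336]
(0, 0, 0.0175) [ 305.3556639  -182.43486352]
(0.0275, 0, 0.013) [ 271.77380921 -189.11772536]
```

View pics/w1.png

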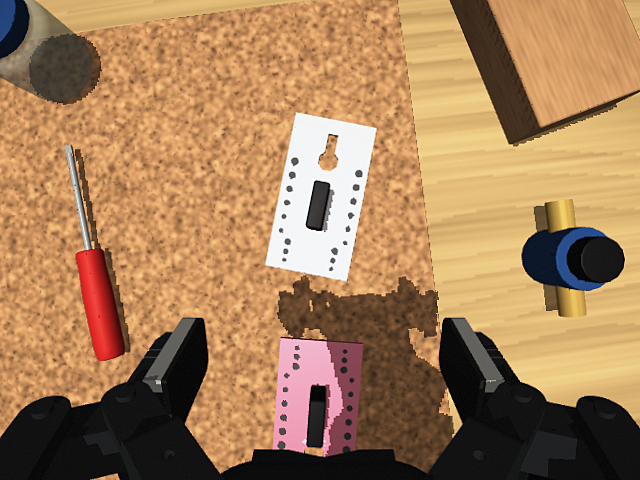

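Call:
{"name": "servo_tool", "arguments": {
  "commands": [
    {"delta_pos": [-0.16,-1.0,0.06],"turn": [0,0,0]},
    {"delta_pos": [-0.16,-1.0,0.06],"turn": [0,0,0]},
    {"delta_pos": [-0.16,-1.0,0.06],"turn": [0,0,0]},
    {"delta_pos": [-0.16,-1.0,0.06],"turn": [0,0,0]},
    {"delta_pos": [-0.16,-1.0,0.06],"turn": [0,0,0]},
    {"delta_pos": [-0.16,-1.0,0.06],"turn": [0,0,0]},
    {"delta_pos": [-0.16,-1.0,0.06],"turn": [0,0,0]},
    {"delta_pos": [-0.16,-1.0,0.06],"turn": [0,0,0]},
    {"delta_pos": [-0.16,-1.0,0.06],"turn": [0,0,0]},
    {"delta_pos": [-0.16,-1.0,0.06],"turn": [0,0,0]},
    {"delta_pos": [-0.16,-1.0,0.06],"turn": [0,0,0]},
    {"delta_pos": [-0.16,-1.0,0.06],"turn": [0,0,0]}
  ]
}}

```text
time: 5.15
ee_pos: [0.4512, -0.0262, 0.3447]
orientation: [[0.938, -0.057, 0.342], [-0.061, -0.998, 0.001], [0.342, -0.022, -0.94]]
wrist_force: [0.4, -1.0, 0.5]
grip_width: 0.0852
grasp_force: 0.0
```

```bash
python3 - <<'E'
from h import *
import pickle
w1=pickle.load(open("w1.pkl","rb"))
P=np.array([at_z(w1,r,c,.006) for c,r in [(296,113),(377,128),(348,281),(266,266)]])
d=P[:2].mean(0)-P[2:].mean(0);print("plate",P.mean(0),np.degrees(np.arctan2(d[1],d[0])),np.linalg.norm(P-np.roll(P,1,0),axis=1))
w=cams.capture("wrist");save("w2",w["image"]);pickle.dump(w,open("w2.pkl","wb"))
for x in("deck","cushion","catch"):
    print(x,[(np.round(d["at"],1).tolist(),round(d["p"],2)) for d in mark_of(w,x)[:2]] if x=="deck" else [(np.round(d["rect"],1).tolist(),round(d["p"],2)) for d in search_frame(w,x)[:2]])
R=Rdeck(-7.5);o=np.array([.5615,.1983,.066])
for l in [(.065,.065,0),(.065,-.065,0),(-.125,.065,0),(-.125,-.065,0),(0,0,.0175),(.0275,0,.013)]: print(l,proj(w,o+R@np.array(l)))
E
```

```text
plate [ 0.60020876 -0.21544322  0.006     ] -17.733754805410793 [0.14402956 0.07622848 0.14356399 0.0763264 ]
deck [([228.6, 6.1], 0.69)]
cushion [([0.0, 186.0, 51.9, 330.5], 0.73)]
catch [([0.0, 186.4, 9.0, 205.4], 0.4)]
(0.065, 0.065, 0) [134.66156462 -95.5686879 ]
(0.065, -0.065, 0) [143.7258203   82.05063214]
(-0.125, 0.065, 0) [369.55903212 -35.44812533]
(-0.125, -0.065, 0) [386.60008946 113.56254973]
(0, 0, 0.0175) [240.18313116 -12.74931524]
(0.0275, 0, 0.013) [198.6290895  -15.47566567]
```

View pics/w2.png

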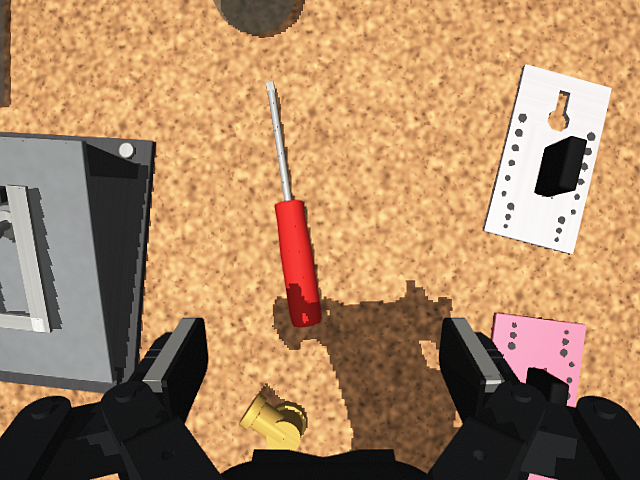

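```bash
python3 - <<'E'
from h import *
np.set_printoptions(precision=3,suppress=True)
s=bot.sense();print(s["joint_positions"],s["qvel"],s["ee_pos"],s["time"])
R=Rdeck(-7.5);o=np.array([.5615,.1983,.066]);cmd(o+R@np.array([0.02,0,.25]),tool(R))
E
```

```text
[ -3.761  -6.028 -40.155  35.89    1.35  179.944] [ 0.033 -0.021  0.098  0.079  0.103 -0.025] [ 0.451 -0.026  0.345] 5.35
delta [0.0366, -0.5855, 0.1255] turn [-0.0146, 0.0003, 0.0198]
```

```bash
sed -i 's/^def tool.*/def tool(R): return R@np.diag([-1.,1,-1])   # tool x against thing x, z into it/' h.py; python3 - <<'E'
from h import *
R=Rdeck(-7.5);o=np.array([.5615,.1983,.066]);cmd(o+R@np.array([0.02,0,.26]),tool(R))
E
```

```text
delta [0.0366, -0.5867, 0.1005] turn [-0.0005, -0.0225, -0.9799]
```

Call:
{"name": "servo_tool", "arguments": {
  "commands": [
    {"delta_pos": [0.037,-0.587,0.1],"turn": [0,-0.0225,-0.98]},
    {"delta_pos": [0.037,-0.587,0.1],"turn": [0,-0.0225,-0.98]},
    {"delta_pos": [0.037,-0.587,0.1],"turn": [0,-0.0225,-0.98]},
    {"delta_pos": [0.037,-0.587,0.1],"turn": [0,-0.0225,-0.98]},
    {"delta_pos": [0.037,-0.587,0.1],"turn": [0,-0.0225,-0.98]},
    {"delta_pos": [0.037,-0.587,0.1],"turn": [0,-0.0225,-0.98]},
    {"delta_pos": [0.037,-0.587,0.1],"turn": [0,-0.0225,-0.98]},
    {"delta_pos": [0.037,-0.587,0.1],"turn": [0,-0.0225,-0.98]},
    {"delta_pos": [0.037,-0.587,0.1],"turn": [0,-0.0225,-0.98]},
    {"delta_pos": [0.037,-0.587,0.1],"turn": [0,-0.0225,-0.98]},
    {"delta_pos": [0.037,-0.587,0.1],"turn": [0,-0.0225,-0.98]},
    {"delta_pos": [0.037,-0.587,0.1],"turn": [0,-0.0225,-0.98]},
    {"delta_pos": [0.037,-0.587,0.1],"turn": [0,-0.0225,-0.98]},
    {"delta_pos": [0.037,-0.587,0.1],"turn": [0,-0.0225,-0.98]},
    {"delta_pos": [0.037,-0.587,0.1],"turn": [0,-0.0225,-0.98]},
    {"delta_pos": [0.037,-0.587,0.1],"turn": [0,-0.0225,-0.98]},
    {"delta_pos": [0.037,-0.587,0.1],"turn": [0,-0.0225,-0.98]},
    {"delta_pos": [0.037,-0.587,0.1],"turn": [0,-0.0225,-0.98]},
    {"delta_pos": [0.037,-0.587,0.1],"turn": [0,-0.0225,-0.98]},
    {"delta_pos": [0.037,-0.587,0.1],"turn": [0,-0.0225,-0.98]}
  ]
}}

```text
time: 7.35
ee_pos: [0.4921, 0.2078, 0.3174]
orientation: [[-0.921, 0.198, 0.337], [0.195, 0.98, -0.044], [-0.338, 0.025, -0.941]]
wrist_force: [-0.3, 0.1, 0.3]
grip_width: 0.0857
grasp_force: 0.0
```

```bash
python3 - <<'E'
from h import *
import pickle
np.set_printoptions(precision=4,suppress=True)
s=bot.sense();print(s["joint_positions"],s["ee_pos"],s["time"])
w=cams.capture("wrist");save("w3",w["image"]);pickle.dump(w,open("w3.pkl","wb"))
for x in("deck","cushion","catch"):
    print(x,[(np.round(d["at"],1).tolist(),round(d["p"],2)) for d in mark_of(w,x)[:2]] if x=="deck" else [(np.round(d["rect"],1).tolist(),round(d["p"],2)) for d in search_frame(w,x)[:2]])
R=Rdeck(-7.5);o=np.array([.5615,.1983,.066])
for l in [(.065,.065,0),(.065,-.065,0),(-.125,.065,0),(-.125,-.065,0),(0,0,.0175),(.0185,0,.013),(.035,.029,.011),(.035,-.029,.011)]: print(l,proj(w,o+R@np.array(l)))
E
```

```text
[ 26.0581   6.0774 -31.5936  35.587  -10.8023  36.1375] [0.4921 0.2078 0.3174] 7.35
deck [([213.8, 322.3], 0.74)]
cushion []
catch [([304.5, 258.0, 337.5, 275.3], 0.58)]
(0.065, 0.065, 0) [306.9203 431.2103]
(0.065, -0.065, 0) [320.398  225.4466]
(-0.125, 0.065, 0) [-40.275  433.3547]
(-0.125, -0.065, 0) [-18.0403 170.2638]
(0, 0, 0.0175) [223.3084 319.7485]
(0.0185, 0, 0.013) [252.4353 322.2959]
(0.035, 0.029, 0.011) [274.34   374.4707]
(0.035, -0.029, 0.011) [281.0763 274.6017]
```

View pics/w3.png

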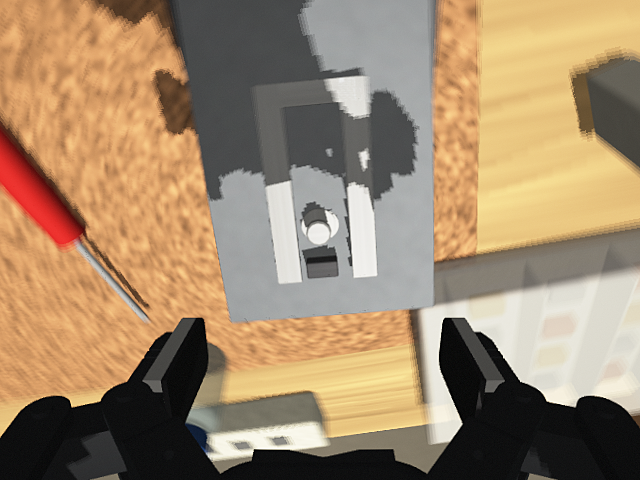

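```bash
python3 - <<'E'
import cv2,numpy as np
im=cv2.imread("pics/w3.png")[185:325,225:440]
cv2.imwrite("pics/w3c.png",cv2.resize(im,None,fx=3.7,fy=3.7,interpolation=cv2.INTER_CUBIC))
g=cv2.cvtColor(im,6)[15:75,60:130]
for r in g[::3]: print(' '.join('%3d'%v for v in r[::3]))
E
```

```text
226 227 223 160 169 169 169 169 173 173 175 168 168 168 168 170 170 169 170 169  67 199 235 234
225 228 229 154 170 168 167 125  85  68  96 177 169 167 167 168 169 170 170 173  63 186 236 234
224 227 231 158 169 168 173 133  76  75  75  70 176 155 168 169 169 172 171 171 103 169 236 234
224 227 232 150 169 168 144  74  75  70  89  89  86  88 106  98 175 171 171 172 151 138 237 234
223 226 231 154 167 163  64  72  95  96  97  92  93 115 246 211 163 171 172 170 169 117 237 233
224 226 229 161 169 170  66  93  95  95  99  93  94  85 250 243 236 118 170 172 183  96 237 234
224 227 229 185 171 172  89  94  95  99 100  96  97  93 232 240 238 240 169 171  62  82 240 235
225 226 228 210 171 114 207  90  99  61  79 110  82  66 142 241 240 244 164 169 125  66 241 234
224 226 228 225 171 150 244  89  69 137 228 238 229 161  76 245 241 243 165 168 160  60 242 235
224 226 227 233 166 167 242 191 152 240 236 237 237 240 190 202 243 243 161 167 175  57 245 236
226 225 228 234 153 166 239 199 242 234 235 236 236 237 240 140 243 243 166 167 167  52 246 237
227 225 227 233 130 167 179 161 238 235 236 237 239 240 242 178 245 169 167 167 165 134 249 237
227 225 227 231 107 169 165 180 241 237 237 237 237 238 240 209 173 168 167 167 173 115 243 237
228 224 228 231 119 172 168 169 208 235 235 235 237 238 225 166 166 170 167 169 176  68 233 238
228 226 225 230 178 173 171 171 167 199 241 239 243 226 169 170 169 168 166 168 176  67 200 238
228 225 226 229 202 172 168 167 168 169 167 174 171 118 118 172 173 170 169 170 172  58 178 238
228 226 226 229 219 170 172 175 134 100  63  71  74  76  94  64  63 178 170 171 171 151 160 238
227 226 226 229 232 174  64  73  74  74  75  75  76  75  75  74  73 183 171 172 173 178 165 238
227 226 226 227 238 174  56  75  75  74  77  76  78  75  78  79  80 124 173 172 173 175 111 239
227 227 226 227 236  98 145  74  54  48  43  35  29  23  26  27  25  48 174 170 172 101  77 240
```

View pics/w3c.png

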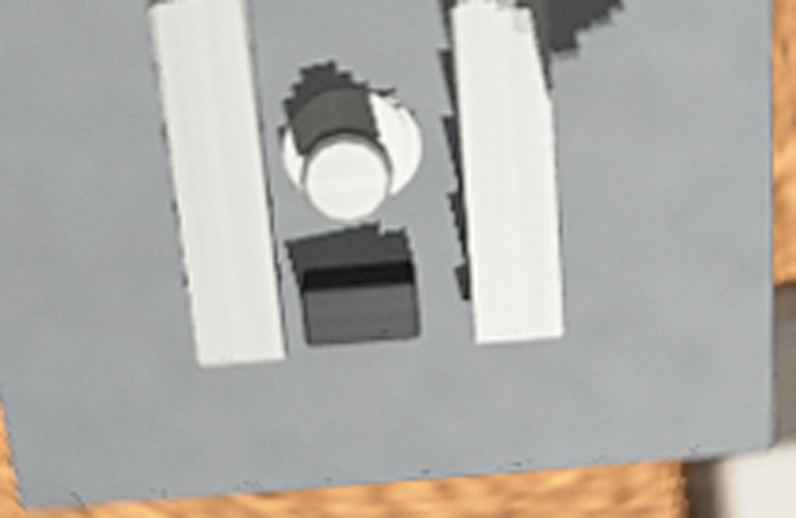

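```bash
cat > fit.py <<'E'
from h import *
from scipy.optimize import least_squares
def fitdeck(obs):  # obs: (cam,(row,col),local)
    f=lambda q:np.concatenate([proj(c,np.array([q[0],q[1],.066])+Rdeck(q[2])@np.array(l))-p for c,p,l in obs])
    r=least_squares(f,[.56,.2,-7]);return r.x,r.fun
def stud(c,p,q,h=.0175):
    R=Rdeck(q[2]);o=np.array([q[0],q[1],.066]);a,v=pix2ray(c,*p)
    n=R[:,2];X=a+v*((h-(a-o)@n)/(v@n));return X,R.T@(X-o)
E
python3 - <<'E'
from fit import *
import pickle
np.set_printoptions(precision=4,suppress=True)
w=pickle.load(open("w3.pkl","rb"))
obs=[(w,(322.3,231.8),(.065,-.065,0)),(w,(305.3,434.5),(.065,.065,0)),(w,(283.9,279.3),(.035,-.029,.011)),(w,(281.5,302),(.035,-.015,.011)),(w,(277.7,353.6),(.035,.015,.011)),(w,(275.8,377.4),(.035,.029,.011))]
q,f=fitdeck(obs);print(q,f)
print(stud(w,(233.1,318.5),q))
t=cams.capture("top");s=cams.capture("scene")
X,L=stud(w,(233.1,318.5),q)
print("seen in top",proj(t,X),"scene",proj(s,X))
px=[(212.5,139.5),(215,207),(312.5,140.5),(314,207)];L=[(.065,.065,0),(.065,-.065,0),(-.125,.065,0),(-.125,-.065,0)]
print(fitdeck(obs+[(t,p,l) for p,l in zip(px,L)]))
for c in (t,s):
    for x in("deck",): print(mark_of(c,x)[:1])
# grasp pose for gauge
g=np.array([.6001,-.2150,0]);y=np.radians(-18.0);d=np.array([np.cos(y),np.sin(y),0]);h=g-.012*d+[0,0,.03]
R=np.array([[d[0],-d[1],0],[d[1],d[0],0],[0,0,1]]);print("handle",h)
cmd(h+[0,0,.155+.10],tool(R))
E
```

```text
[ 0.5632  0.1993 -6.0147] [ 1.0966 -0.945   1.1501  1.0965 -0.2608 -0.8293  0.1146  0.2625 -0.5075
  0.0558 -0.7063  0.3798]
(array([0.5609, 0.1973, 0.0839]), array([ 0.0041, -0.0022,  0.0175]))
seen in top [246.6362 170.7262] scene [356.4123 398.5747]
(array([ 0.5631,  0.1996, -6.5165]), array([ 0.3736, -1.5565,  1.5993,  0.6919, -0.7856, -0.8456, -0.2651,
        0.299 , -0.5696,  0.154 , -0.6171,  0.4822,  0.0267, -2.0263,
       -1.6617, -0.8712, -0.8057,  0.2969, -0.5744,  0.6261]))
[{'at': [251.7, 172.0], 'p': 0.93}]
[{'at': [366.6, 396.6], 'p': 0.7}]
handle [ 0.5887 -0.2113  0.03  ]
delta [-0.4066, -0.9772, 0.2037] turn [0.0145, 0.1093, 0.0323]
```

Call:
{"name": "servo_tool", "arguments": {
  "commands": [
    {"delta_pos": [-0.407,-0.977,0.204],"turn": [0.0145,0.109,0.032]},
    {"delta_pos": [-0.407,-0.977,0.204],"turn": [0.0145,0.109,0.032]},
    {"delta_pos": [-0.407,-0.977,0.204],"turn": [0.0145,0.109,0.032]},
    {"delta_pos": [-0.407,-0.977,0.204],"turn": [0.0145,0.109,0.032]},
    {"delta_pos": [-0.407,-0.977,0.204],"turn": [0.0145,0.109,0.032]},
    {"delta_pos": [-0.407,-0.977,0.204],"turn": [0.0145,0.109,0.032]},
    {"delta_pos": [-0.407,-0.977,0.204],"turn": [0.0145,0.109,0.032]},
    {"delta_pos": [-0.407,-0.977,0.204],"turn": [0.0145,0.109,0.032]},
    {"delta_pos": [-0.407,-0.977,0.204],"turn": [0.0145,0.109,0.032]},
    {"delta_pos": [-0.407,-0.977,0.204],"turn": [0.0145,0.109,0.032]},
    {"delta_pos": [-0.407,-0.977,0.204],"turn": [0.0145,0.109,0.032]},
    {"delta_pos": [-0.407,-0.977,0.204],"turn": [0.0145,0.109,0.032]},
    {"delta_pos": [-0.407,-0.977,0.204],"turn": [0.0145,0.109,0.032]},
    {"delta_pos": [-0.407,-0.977,0.204],"turn": [0.0145,0.109,0.032]}
  ]
}}

```text
time: 9.15
ee_pos: [0.5894, -0.21, 0.2854]
orientation: [[-0.952, 0.305, 0.001], [0.305, 0.952, -0.001], [-0.001, -0.001, -1.0]]
wrist_force: [-0.8, -0.6, -0.3]
grip_width: 0.0854
grasp_force: 0.0
```

```bash
python3 - <<'E'
from h import *
import pickle
np.set_printoptions(precision=4,suppress=True)
s=bot.sense();print(s["joint_positions"],s["ee_pos"],s["time"],s["wrist_force"])
w=cams.capture("wrist");save("w4",w["image"]);pickle.dump(w,open("w4.pkl","wb"))
im=w["image"];hsv=cv2.cvtColor(im,cv2.COLOR_RGB2HSV)
m=((hsv[...,1]<45)&(hsv[...,2]>150)).astype(np.uint8);m=cv2.morphologyEx(m,cv2.MORPH_CLOSE,np.ones((25,25)))
k=max(cv2.findContours(m,0,2)[0],key=cv2.contourArea);bp=cv2.approxPolyDP(cv2.convexHull(k),6,True)[:,0]
P=np.array([at_z(w,r,c,.006) for c,r in bp]);print(bp.tolist());print(P)
for x in("handle","hole","slot_end","gauge"):
    print(x,[(np.round(d["at"],1).tolist(),round(d["p"],2),np.round(at_z(w,*d["at"],.03 if x=="handle" else 0),4).tolist()) for d in mark_of(w,x)[:2]])
y=np.radians(-18.0);d=np.array([np.cos(y),np.sin(y),0]);R=np.array([[d[0],-d[1],0],[d[1],d[0],0],[0,0,1]])
cmd(np.array([.5887,-.2113,.185]),tool(R))
E
```

```text
[-19.6029  24.573   -9.2076  56.1568  -0.0291  -1.8225] [ 0.5894 -0.21    0.2854] 9.15 [-0.7672 -0.5991 -0.2972]
[[386, 140], [375, 347], [268, 347], [259, 140]]
[[ 0.5444 -0.1567  0.006 ]
 [ 0.6799 -0.2007  0.006 ]
 [ 0.6569 -0.2724  0.006 ]
 [ 0.5215 -0.228   0.006 ]]
handle [([248.0, 319.1], 0.65, [0.5885, -0.2122, 0.03])]
hole [([296.6, 321.4], 0.63, [0.6336, -0.2254, 0.0])]
slot_end [([323.7, 320.8], 0.98, [0.6537, -0.2324, 0.0])]
gauge [([232.6, 322.3], 0.96, [0.5897, -0.2107, 0.0])]
delta [0.0018, -0.0016, 0.2508] turn [-0.0002, 0.0004, 0.0009]
```

Call:
{"name": "servo_tool", "arguments": {
  "commands": [
    {"delta_pos": [0,-0.0016,0.1],"turn": [0,0,0.0017]},
    {"delta_pos": [0,-0.0016,0.17],"turn": [0,0,0.0017]},
    {"delta_pos": [0,-0.0016,0.21],"turn": [0,0,0.0017]},
    {"delta_pos": [0,-0.0016,0.23],"turn": [0,0,0.0017]},
    {"delta_pos": [0,-0.0016,0.25],"turn": [0,0,0.0017]},
    {"delta_pos": [0,-0.0016,0.25],"turn": [0,0,0.0017]},
    {"delta_pos": [0,-0.0016,0.25],"turn": [0,0,0.0017]}
  ]
}}

```text
time: 10.1
ee_pos: [0.5897, -0.212, 0.1859]
orientation: [[-0.95, 0.312, 0.002], [0.312, 0.95, -0.001], [-0.002, -0.001, -1.0]]
wrist_force: [-0.4, 0.5, -0.0]
grip_width: 0.0857
grasp_force: 0.0
```

Call:
{"name": "servo_tool", "arguments": {
  "commands": [
    {"delta_pos": [0,0,0],"turn": [0,0,0]},
    {"delta_pos": [0,0,0],"turn": [0,0,0]},
    {"delta_pos": [0,0,0],"turn": [0,0,0]},
    {"delta_pos": [0,0,0],"turn": [0,0,0]},
    {"delta_pos": [0,0,0],"turn": [0,0,0]},
    {"delta_pos": [0,0,0],"turn": [0,0,0]},
    {"delta_pos": [0,0,0],"turn": [0,0,0]},
    {"delta_pos": [0,0,0],"turn": [0,0,0]},
    {"delta_pos": [0,0,0],"turn": [0,0,0]},
    {"delta_pos": [0,0,0],"turn": [0,0,0]}
  ],
  "jaw": 0,
  "squeeze": 80
}}

```text
time: 11.1
ee_pos: [0.5894, -0.2119, 0.1855]
orientation: [[-0.95, 0.312, 0.001], [0.312, 0.95, -0.001], [-0.001, -0.0, -1.0]]
wrist_force: [-0.3, 1.1, 5.1]
grip_width: 0.0132
grasp_force: 78.7
```

Gripped (13.2 mm). Lift, then check the plate in the hand.

Call:
{"name": "servo_tool", "arguments": {
  "commands": [
    {"delta_pos": [0,0,-0.03],"turn": [0,0,0]},
    {"delta_pos": [0,0,-0.12],"turn": [0,0,0]},
    {"delta_pos": [0,0,-0.24],"turn": [0,0,0]},
    {"delta_pos": [0,0,-0.34],"turn": [0,0,0]},
    {"delta_pos": [0,0,-0.4],"turn": [0,0,0]},
    {"delta_pos": [0,0,-0.4],"turn": [0,0,0]},
    {"delta_pos": [0,0,-0.4],"turn": [0,0,0]}
  ]
}}

```text
time: 11.8
ee_pos: [0.5889, -0.2116, 0.3446]
orientation: [[-0.95, 0.312, 0.0], [0.312, 0.95, -0.001], [-0.0, -0.001, -1.0]]
wrist_force: [1.1, -0.7, -3.0]
grip_width: 0.0127
grasp_force: 78.2
```

```bash
python3 - <<'E'
from h import *
import pickle
np.set_printoptions(precision=4,suppress=True)
w=cams.capture("wrist");s=bot.sense();print(s["ee_pos"],s["time"],s["wrist_force"],s["torque"],s["grip_width"])
save("w5",w["image"]);pickle.dump((w,s),open("w5.pkl","wb"))
R0=np.array(s["orientation"])
for l in [(-.06,.038,.006),(-.06,-.038,.006),(.084,.038,.006),(.084,-.038,.006)]:
    X=np.array(s["ee_pos"])+R0@(np.diag([-1,1,-1.])@(np.array(l)-[0,0,.03])+[0,0,.155]); print(l,proj(w,X))
R=Rdeck(-6.2);X=np.array([.5609,.1973,.0839])
# hole over stud, plate underside 30 mm above deck face (stud top 17.5)
S=X-R[:,2]*.0175
p=S+R@np.array([-.045,0,.03+.03+.155]);print(p);cmd(p,tool(R))
E
```

```text
[ 0.5885 -0.2115  0.3434] 11.85 [-0.1992 -0.4385 -3.8649] [0.0673 0.0269 0.0513] 0.012984929542177556
(-0.06, 0.038, 0.006) [164.3807 428.7097]
(-0.06, -0.038, 0.006) [164.3739 218.1389]
(0.084, 0.038, 0.006) [464.7749 402.1268]
(0.084, -0.038, 0.006) [464.9158 244.4546]
[0.4517 0.2092 0.2541]
delta [0.6524, 0.8927, 0.2239] turn [-0.0117, -0.1113, -0.0658]
```

View pics/w5.png

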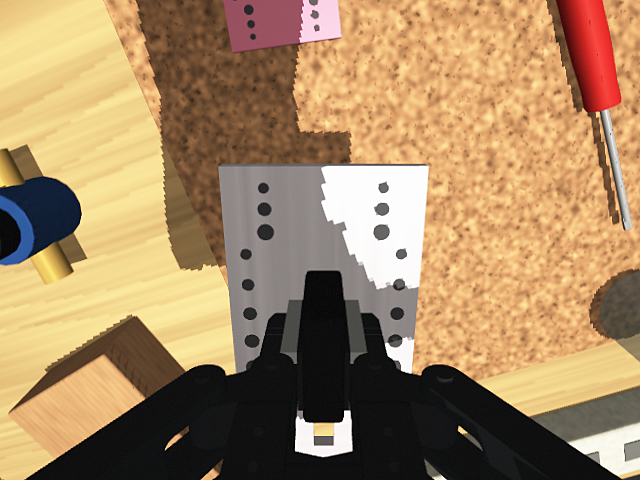

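Call:
{"name": "servo_tool", "arguments": {
  "commands": [
    {"delta_pos": [0.678,0.893,0.153],"turn": [-0.0117,-0.1113,-0.0658]},
    {"delta_pos": [0.678,0.893,0.153],"turn": [-0.0117,-0.1113,-0.0658]},
    {"delta_pos": [0.678,0.893,0.153],"turn": [-0.0117,-0.1113,-0.0658]},
    {"delta_pos": [0.678,0.893,0.153],"turn": [-0.0117,-0.1113,-0.0658]},
    {"delta_pos": [0.678,0.893,0.153],"turn": [-0.0117,-0.1113,-0.0658]},
    {"delta_pos": [0.678,0.893,0.153],"turn": [-0.0117,-0.1113,-0.0658]},
    {"delta_pos": [0.678,0.893,0.153],"turn": [-0.0117,-0.1113,-0.0658]},
    {"delta_pos": [0.678,0.893,0.153],"turn": [-0.0117,-0.1113,-0.0658]},
    {"delta_pos": [0.678,0.893,0.153],"turn": [-0.0117,-0.1113,-0.0658]},
    {"delta_pos": [0.678,0.893,0.153],"turn": [-0.0117,-0.1113,-0.0658]},
    {"delta_pos": [0.678,0.893,0.153],"turn": [-0.0117,-0.1113,-0.0658]},
    {"delta_pos": [0.678,0.893,0.153],"turn": [-0.0117,-0.1113,-0.0658]},
    {"delta_pos": [0.678,0.893,0.153],"turn": [-0.0117,-0.1113,-0.0658]},
    {"delta_pos": [0.678,0.893,0.153],"turn": [-0.0117,-0.1113,-0.0658]},
    {"delta_pos": [0.678,0.893,0.153],"turn": [-0.0117,-0.1113,-0.0658]}
  ]
}}

```text
time: 13.35
ee_pos: [0.4434, 0.2112, 0.2836]
orientation: [[-0.933, 0.11, 0.343], [0.103, 0.994, -0.038], [-0.345, -0.001, -0.939]]
wrist_force: [0.1, 0.1, -0.9]
grip_width: 0.0131
grasp_force: 79.1
```

```bash
cat >> h.py <<'E'
YAW=-6.2;STUD=np.array([.5609,.1973,.0839])-Rdeck(YAW)[:,2]*.0175
def rep():  # hole position in the stud-centred deck frame, mm; force in deck axes
    s=bot.sense();R=Rdeck(YAW);R0=np.array(s["orientation"])
    X=s["ee_pos"]+R0@np.array([-.045,0,.185])
    print("hole",np.round(R.T@(X-STUD)*1e3,2),"F",np.round(R.T@s["wrist_force"],1),"M",np.round(R.T@s["torque"],2),"t",s["time"],"w",round(s["grip_width"]*1e3,1))
    print("rel rot",np.round((R0.T@tool(R))[[2,0,1],[1,2,0]]*57.3,2))
E
python3 - <<'E'
from h import *
np.set_printoptions(precision=4,suppress=True)
print(bot.sense()["joint_positions"]);rep()
R=Rdeck(YAW);cmd(STUD+R@np.array([-.045,0,.03+.030+.155]),tool(R))
E
```

```text
[ 29.1542   3.7151 -39.2961  30.3569 -11.5642  33.7751]
hole [ 2.62  0.79 60.73] F [-0.3  0.1 -0.9] M [-0.    0.57 -0.03] t 13.35 w 13.1
rel rot [-0.07  0.16 -0.1 ]
delta [0.0055, -0.0027, 0.0765] turn [-0.0004, 0.0009, -0.0006]
```

Call:
{"name": "servo_tool", "arguments": {
  "commands": [
    {"delta_pos": [0.006,-0.0022,0.04],"turn": [-0.0004,0.0009,-0.0006]},
    {"delta_pos": [0.006,-0.0022,0.075],"turn": [-0.0004,0.0009,-0.0006]},
    {"delta_pos": [0.006,-0.0022,0.095],"turn": [-0.0004,0.0009,-0.0006]},
    {"delta_pos": [0.006,-0.0022,0.1],"turn": [-0.0004,0.0009,-0.0006]},
    {"delta_pos": [0.006,-0.0022,0.1],"turn": [-0.0004,0.0009,-0.0006]},
    {"delta_pos": [0.006,-0.0022,0.1],"turn": [-0.0004,0.0009,-0.0006]}
  ]
}}

```text
time: 13.95
ee_pos: [0.4545, 0.2101, 0.2456]
orientation: [[-0.934, 0.106, 0.341], [0.1, 0.994, -0.036], [-0.342, 0.0, -0.94]]
wrist_force: [0.4, -0.9, -2.6]
grip_width: 0.0128
grasp_force: 79.2
```

```bash
python3 - <<'E'
from h import *
rep()
c=cams.capture("scene");w=cams.capture("wrist");t=cams.capture("top");rep()
a=cv2.resize(c["image"][315:415,330:480],(750,500),interpolation=cv2.INTER_CUBIC);save("s6",a);save("w6",w["image"])
for n,cc in(("s",c),("t",t)):
  for x in ("hole","slot_end"): print(n,x,[(np.round(d["at"],1).tolist(),round(d["p"],2)) for d in mark_of(cc,x)[:3]])
s=bot.sense();X=s["ee_pos"]+np.array(s["orientation"])@np.array([-.045,0,.185]);print(proj(c,X),proj(t,X))
E
```

```text
hole [-0.28  1.52 21.13] F [-0.4 -0.9 -2.6] M [ 0.05  0.59 -0.02] t 13.95 w 12.8
rel rot [0.06 0.02 0.11]
hole [-0.28  1.66 21.22] F [-1.3 -0.1 -2.6] M [0.01 0.61 0.  ] t 14.1 w 13.2
rel rot [0.07 0.04 0.11]
s hole [([356.3, 398.2], 0.92), ([112.2, 311.9], 0.86), ([188.3, 359.1], 0.69)]
s slot_end [([337.5, 517.3], 0.92), ([361.4, 386.7], 0.77), ([181.9, 369.2], 0.76)]
t hole [([248.4, 166.6], 0.94), ([334.9, 383.0], 0.82), ([341.6, 505.5], 0.8)]
t slot_end [([376.4, 156.6], 0.94), ([233.6, 173.0], 0.84), ([346.8, 380.9], 0.78)]
[355.89740922 400.22984572] [247.18838867 169.3400129 ]
```

View pics/s6.png

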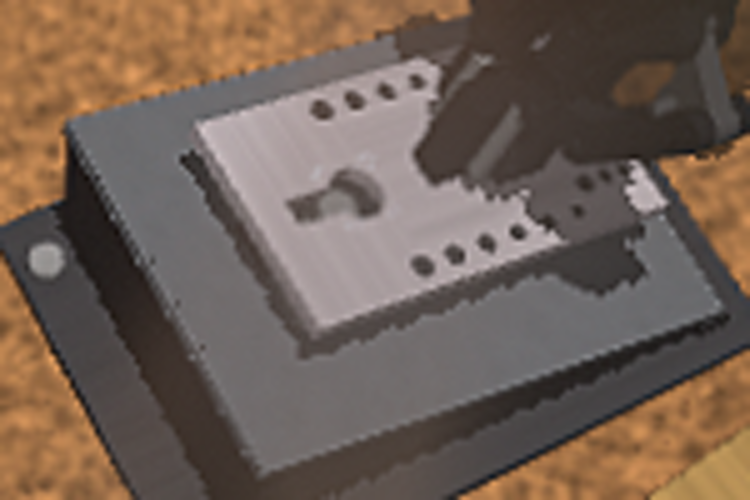

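```bash
python3 - <<'E'
from h import *
np.set_printoptions(precision=1,suppress=True)
c=cams.capture("scene");R=Rdeck(YAW);s=bot.sense()
e=lambda P:(proj(c,P)-[315,330])[::-1]*5
print("head top",e(STUD+R@[0,0,.0175]), "per mm x",e(STUD+R@[.001,0,.0175])-e(STUD+R@[0,0,.0175]),"y",e(STUD+R@[0,.001,.0175])-e(STUD+R@[0,0,.0175]))
B=s["ee_pos"];R0=np.array(s["orientation"])
for n,l in(("hole top",(-45,0,179)),("hole bot",(-45,0,185)),("slot end wall top",(-70.5,0,179)),("c1",(-84,38,179)),("c2",(-84,-38,179)),("hole far",(-36,0,179))): print(n,e(B+R0@np.array(l)/1e3))
im=cv2.cvtColor(c["image"],cv2.COLOR_RGB2GRAY)[345:364,384:412]
for i,r in enumerate(im): print(345+i,' '.join('%3d'%v for v in r))
E
```

```text
head top [342.9 207.1] per mm x [-2.5  0.8] y [1.7 2.6]
hole top [358.8 193.7]
hole bot [351.3 204.5]
slot end wall top [294. 215.]
c1 [323.6 330.4]
c2 [196.6 126. ]
hole far [381.1 186.4]
345 169 166 163 162 162 165 160 160 162 164 164 162 160 160 161 160 169 179 169 166 161 160 158 158 158 157 159 164
346 171 168 164 161 161 162 163 160 160 162 165 164 161 160 160 159 169 175 169 170 168 163 156 158 157 158 160 167
347 169 169 165 163 161 160 162 160 160 160 163 164 165 163 163 161 158 162 164 170 172 163 157 159 161 161 162 167
348 167 168 167 163 161 160 161 162 162 168 160 165 167 161 157 146 136 153 161 175 183 165 161 162 163 162 163 164
349 165 167 167 164 161 159 161 161 165 170 162 164 152 114  97  98 119 120 134 156 168 166 163 162 161 162 161 161
350 162 165 168 165 162 159 160 160 167 178 168 159 123  83  94 106 118 120 118 119 132 155 165 162 160 159 158 158
351 163 162 165 166 165 161 160 160 162 164 169 162 101  73  74  76  90 108 117 117 116 139 161 160 158 158 157 158
352 167 162 163 166 165 164 162 164 163 158 158 138  88  85  80  74  74  77  90 105 111 117 142 159
[... 592 characters left out ...]
 169
358 163 162 162 168 154  81  83  94  83 103 124 151 153 157 176 178 155 135 114 118 135 149 160 163 167 170 166 161
359 164 161 161 163 161 128 119 135 130 146 153 165 162 162 165 170 172 173 168 164 170 165 162 161 162 163 162 162
360 167 163 160 161 164 166 159 161 173 172 166 163 162 160 162 170 177 178 176 166 166 163 161 161 161 161 160 161
361 168 164 162 160 160 162 164 162 165 166 166 162 161 160 161 166 169 166 166 164 165 163 160 160 160 162 161 160
362 171 166 162 160 160 160 163 161 161 165 167 163 160 161 160 162 161 159 159 162 164 165 163 159 161 160 161 160
363 163 168 164 160 160 159 162 162 160 163 165 165 163 161 160 160 161 162 159 160 163 164 164 162 161 160 161 161
```

Call:
{"name": "servo_tool", "arguments": {
  "commands": [
    {"delta_pos": [-0.0035,-0.0035,0.003],"turn": [0,0,0]},
    {"delta_pos": [-0.0035,-0.0035,0.006],"turn": [0,0,0]},
    {"delta_pos": [-0.0035,-0.0035,0.006],"turn": [0,0,0]},
    {"delta_pos": [-0.0035,-0.0035,0.006],"turn": [0,0,0]}
  ]
}}

```text
time: 14.75
ee_pos: [0.4563, 0.2084, 0.2432]
orientation: [[-0.935, 0.106, 0.34], [0.099, 0.994, -0.036], [-0.342, -0.0, -0.94]]
wrist_force: [0.2, -0.0, -3.4]
grip_width: 0.013
grasp_force: 79.2
```

```bash
python3 -c "
from h import *
rep()"
```

```text
hole [ 0.53 -0.12 18.15] F [-1.  -0.  -3.3] M [ 0.06  0.55 -0.01] t 14.75 w 13.0
rel rot [ 0.03 -0.02  0.12]
```

Call:
{"name": "servo_tool", "arguments": {
  "commands": [
    {"delta_pos": [0,0,0.003],"turn": [0,0,0]},
    {"delta_pos": [0,0,0.006],"turn": [0,0,0]},
    {"delta_pos": [0,0,0.006],"turn": [0,0,0]}
  ]
}}

```text
time: 15.05
ee_pos: [0.457, 0.2083, 0.2408]
orientation: [[-0.935, 0.106, 0.34], [0.099, 0.994, -0.036], [-0.342, -0.0, -0.94]]
wrist_force: [0.0, 0.5, -2.7]
grip_width: 0.0128
grasp_force: 79.2
```

```bash
python3 -c "
from h import *
rep()"
```

```text
hole [ 0.42 -0.1  15.67] F [-1.   0.5 -2.6] M [-0.    0.59  0.02] t 15.05 w 12.8
rel rot [ 0.03 -0.03  0.12]
```

Call:
{"name": "servo_tool", "arguments": {
  "commands": [
    {"delta_pos": [0,0,0.003],"turn": [0,0,0]},
    {"delta_pos": [0,0,0.006],"turn": [0,0,0]},
    {"delta_pos": [0,0,0.009],"turn": [0,0,0]},
    {"delta_pos": [0,0,0.012],"turn": [0,0,0]},
    {"delta_pos": [0,0,0.012],"turn": [0,0,0]}
  ]
}}

```text
time: 15.55
ee_pos: [0.4587, 0.2082, 0.2366]
orientation: [[-0.934, 0.106, 0.34], [0.099, 0.994, -0.036], [-0.342, -0.0, -0.94]]
wrist_force: [-3.2, -0.4, 1.5]
grip_width: 0.013
grasp_force: 80.0
```

```bash
python3 -c "
from h import *
rep()"
```

```text
hole [ 0.63  0.03 11.16] F [-2.4 -0.7  2.5] M [-0.15  0.73  0.  ] t 15.55 w 13.0
rel rot [ 0.04 -0.01  0.13]
```

Call:
{"name": "servo_tool", "arguments": {
  "commands": [
    {"delta_pos": [0,0,0.002],"turn": [0,0,0]},
    {"delta_pos": [0,0,0.004],"turn": [0,0,0]},
    {"delta_pos": [0,0,0.004],"turn": [0,0,0]}
  ]
}}

```text
time: 15.85
ee_pos: [0.4592, 0.2081, 0.2352]
orientation: [[-0.934, 0.106, 0.34], [0.099, 0.994, -0.036], [-0.342, -0.0, -0.94]]
wrist_force: [-4.1, 0.0, 3.3]
grip_width: 0.0127
grasp_force: 80.2
```

```bash
python3 -c "
from h import *
rep()"
```

```text
hole [0.65 0.02 9.6 ] F [-2.7 -0.4  4.5] M [-0.24  0.81 -0.05] t 15.85 w 12.7
rel rot [ 0.04 -0.    0.12]
```

Call:
{"name": "servo_tool", "arguments": {
  "commands": [
    {"delta_pos": [0,0,0.003],"turn": [0,0,0]},
    {"delta_pos": [0,0,0.006],"turn": [0,0,0]},
    {"delta_pos": [0,0,0.009],"turn": [0,0,0]},
    {"delta_pos": [0,0,0.0105],"turn": [0,0,0]},
    {"delta_pos": [0,0,0.0105],"turn": [0,0,0]}
  ]
}}

```text
time: 16.35
ee_pos: [0.4606, 0.208, 0.2313]
orientation: [[-0.934, 0.106, 0.34], [0.099, 0.994, -0.036], [-0.342, -0.0, -0.94]]
wrist_force: [-7.0, -0.1, 6.5]
grip_width: 0.0129
grasp_force: 80.8
```

```bash
python3 -c "
from h import *
rep()"
```

```text
hole [0.64 0.01 5.48] F [-4.3 -0.8  8.5] M [-0.38  0.99 -0.02] t 16.35 w 12.9
rel rot [ 0.04 -0.01  0.12]
```

Call:
{"name": "servo_tool", "arguments": {
  "commands": [
    {"delta_pos": [0.004,0,0],"turn": [0,0,0]},
    {"delta_pos": [0.008,0,0],"turn": [0,0,0]},
    {"delta_pos": [0.012,0,0],"turn": [0,0,0]},
    {"delta_pos": [0.016,0,0],"turn": [0,0,0]},
    {"delta_pos": [0.016,0,0],"turn": [0,0,0]}
  ]
}}

```text
time: 16.85
ee_pos: [0.4574, 0.2091, 0.2313]
orientation: [[-0.932, 0.107, 0.347], [0.101, 0.994, -0.036], [-0.349, 0.001, -0.937]]
wrist_force: [0.8, -1.8, 9.3]
grip_width: 0.0129
grasp_force: 80.7
```

```bash
python3 -c "
from h import *
rep()"
```

```text
hole [-1.04  0.86  6.98] F [ 4.1 -1.7  8.4] M [-0.62 -0.56  0.1 ] t 16.85 w 12.9
rel rot [0.08 0.44 0.02]
```

Call:
{"name": "servo_tool", "arguments": {
  "commands": [
    {"delta_pos": [-0.008,0,0],"turn": [0,0,0]},
    {"delta_pos": [-0.016,0,0],"turn": [0,0,0]},
    {"delta_pos": [-0.016,0,0],"turn": [0,0,0]},
    {"delta_pos": [-0.016,0,0.002],"turn": [0,0,0]},
    {"delta_pos": [-0.016,0,0.002],"turn": [0,0,0]}
  ]
}}

```text
time: 17.35
ee_pos: [0.4604, 0.2084, 0.2303]
orientation: [[-0.935, 0.105, 0.339], [0.099, 0.995, -0.035], [-0.34, 0.001, -0.94]]
wrist_force: [-9.3, 2.3, 7.2]
grip_width: 0.013
grasp_force: 80.9
```

```bash
python3 -c "
from h import *
rep()"
```

```text
hole [-0.27  0.69  4.57] F [-6.4  1.3 10. ] M [ 0.11  1.31 -0.03] t 17.35 w 13.0
rel rot [ 0.13 -0.1   0.16]
```

Call:
{"name": "servo_tool", "arguments": {
  "commands": [
    {"delta_pos": [0.003,0,0.0005],"turn": [0,0,0]},
    {"delta_pos": [0.006,0,0.001],"turn": [0,0,0]},
    {"delta_pos": [0.009,0,0.0015],"turn": [0,0,0]},
    {"delta_pos": [0.012,0,0.002],"turn": [0,0,0]},
    {"delta_pos": [0.012,0,0.002],"turn": [0,0,0]}
  ]
}}

```text
time: 17.85
ee_pos: [0.4589, 0.2088, 0.23]
orientation: [[-0.932, 0.107, 0.346], [0.1, 0.994, -0.036], [-0.348, 0.001, -0.938]]
wrist_force: [-0.9, -0.5, 9.8]
grip_width: 0.0129
grasp_force: 80.9
```

```bash
python3 -c "
from h import *
rep()
c=cams.capture('scene');save('s7',cv2.resize(c['image'][335:380,370:430],(800,600),interpolation=cv2.INTER_CUBIC));rep();print(bot.sense()['joint_torque'])"
```

```text
hole [-0.3   0.69  5.19] F [ 2.5 -0.6  9.5] M [-0.61 -0.22  0.12] t 17.85 w 12.9
rel rot [0.07 0.36 0.04]
hole [-0.28  0.7   5.2 ] F [ 2.6 -2.2  9.1] M [-0.64 -0.18  0.05] t 17.9 w 13.2
rel rot [0.07 0.36 0.04]
[  0.69709785 -34.30478096  25.6861639   -2.54515864   0.35524632
   0.08172595]
```

View pics/s7.png

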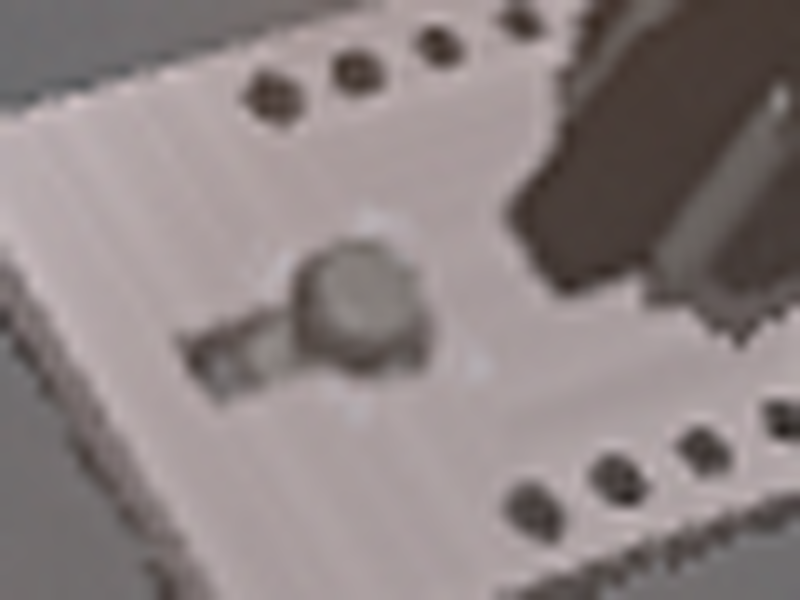

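Call:
{"name": "servo_tool", "arguments": {
  "commands": [
    {"delta_pos": [0,0,0.002],"turn": [0,0.002,0]},
    {"delta_pos": [0,0,0.002],"turn": [0,0.004,0]},
    {"delta_pos": [0.004,0,0.002],"turn": [0,0.004,0]},
    {"delta_pos": [0.007,0,0.002],"turn": [0,0.004,0]},
    {"delta_pos": [0.007,0,0.002],"turn": [0,0.004,0]}
  ]
}}

```text
time: 18.4
ee_pos: [0.4581, 0.2094, 0.2295]
orientation: [[-0.935, 0.108, 0.338], [0.102, 0.994, -0.035], [-0.34, 0.002, -0.94]]
wrist_force: [1.9, -1.3, 10.5]
grip_width: 0.0131
grasp_force: 80.9
```

```bash
python3 -c "
from h import *
rep()"
```

```text
hole [-2.86  1.24  4.63] F [ 5.5 -1.1  9.2] M [-0.64 -1.33  0.07] t 18.4 w 13.1
rel rot [ 0.1  -0.12 -0.02]
```

Call:
{"name": "servo_tool", "arguments": {
  "commands": [
    {"delta_pos": [0.003,-0.001,0.0005],"turn": [0,0.001,0]},
    {"delta_pos": [0.006,-0.002,0.0005],"turn": [0,0.001,0]},
    {"delta_pos": [0.009,-0.002,0.0005],"turn": [0,0.001,0]},
    {"delta_pos": [0.01,-0.002,0.0005],"turn": [0,0.001,0]}
  ]
}}

```text
time: 18.8
ee_pos: [0.4548, 0.2095, 0.2284]
orientation: [[-0.936, 0.107, 0.336], [0.102, 0.994, -0.033], [-0.338, 0.003, -0.941]]
wrist_force: [3.7, -1.4, 11.6]
grip_width: 0.0129
grasp_force: 81.0
```

```bash
python3 -c "
from h import *
rep()"
```

```text
hole [-6.64  1.21  4.65] F [ 7.5 -1.   9.6] M [-0.3  -1.63  0.13] t 18.8 w 12.9
rel rot [ 0.18 -0.24 -0.02]
```

Call:
{"name": "servo_tool", "arguments": {
  "commands": [
    {"delta_pos": [0.004,0,0],"turn": [0,0,0]},
    {"delta_pos": [0.008,0,0],"turn": [0,0,0]},
    {"delta_pos": [0.012,0,0],"turn": [0,0,0]},
    {"delta_pos": [0.015,0,0],"turn": [0,0,0]},
    {"delta_pos": [0.015,0,0],"turn": [0,0,0]}
  ]
}}

```text
time: 19.3
ee_pos: [0.4491, 0.21, 0.2264]
orientation: [[-0.936, 0.107, 0.336], [0.102, 0.994, -0.034], [-0.338, 0.003, -0.941]]
wrist_force: [2.9, -0.1, 11.0]
grip_width: 0.0126
grasp_force: 81.0
```

```bash
python3 -c "
from h import *
rep()"
```

```text
hole [-12.81   1.07   4.67] F [6.4 0.2 9.3] M [-0.42 -1.51  0.03] t 19.3 w 12.6
rel rot [ 0.17 -0.25 -0.02]
```

Call:
{"name": "servo_tool", "arguments": {
  "commands": [
    {"delta_pos": [0.004,0,0],"turn": [0,0,0]},
    {"delta_pos": [0.008,0,0],"turn": [0,0,0]},
    {"delta_pos": [0.012,0,0],"turn": [0,0,0]},
    {"delta_pos": [0.015,0,0],"turn": [0,0,0]},
    {"delta_pos": [0.015,0,0],"turn": [0,0,0]}
  ]
}}

```text
time: 19.8
ee_pos: [0.4434, 0.2106, 0.2243]
orientation: [[-0.936, 0.107, 0.336], [0.102, 0.994, -0.034], [-0.338, 0.003, -0.941]]
wrist_force: [2.0, -1.4, 11.4]
grip_width: 0.0131
grasp_force: 81.0
```

```bash
python3 -c "
from h import *
rep()"
```

```text
hole [-18.92   1.07   4.71] F [ 5.9 -1.2 10. ] M [-0.38 -1.58  0.03] t 19.8 w 13.1
rel rot [ 0.17 -0.26 -0.02]
```

Call:
{"name": "servo_tool", "arguments": {
  "commands": [
    {"delta_pos": [0.0025,0,0],"turn": [0,0,0]},
    {"delta_pos": [0.005,0,0],"turn": [0,0,0]},
    {"delta_pos": [0.005,0,0],"turn": [0,0,0]}
  ]
}}

```text
time: 20.1
ee_pos: [0.4412, 0.2108, 0.2233]
orientation: [[-0.936, 0.107, 0.335], [0.102, 0.994, -0.033], [-0.337, 0.003, -0.942]]
wrist_force: [2.8, -0.4, 10.2]
grip_width: 0.013
grasp_force: 80.7
```

```bash
python3 -c "
from h import *
rep()"
```

```text
hole [-21.55   1.01   4.46] F [ 6.1 -0.1  8.6] M [-0.25 -1.42  0.07] t 20.1 w 13.0
rel rot [ 0.17 -0.32 -0.01]
```

Call:
{"name": "servo_tool", "arguments": {
  "commands": [
    {"delta_pos": [0.002,0,0],"turn": [0,0,0]},
    {"delta_pos": [0.004,0,0],"turn": [0,0,0]},
    {"delta_pos": [0.004,0,0],"turn": [0,0,0]}
  ]
}}

```text
time: 20.4
ee_pos: [0.4406, 0.211, 0.2233]
orientation: [[-0.935, 0.108, 0.337], [0.102, 0.994, -0.034], [-0.339, 0.003, -0.941]]
wrist_force: [6.0, -1.2, 7.6]
grip_width: 0.013
grasp_force: 80.4
```

```bash
python3 -c "
from h import *
rep()
c=cams.capture('scene')
print(search_frame(c,'catch')[:2],search_frame(c,'gauge')[:2])
save('s8',cv2.resize(c['image'][325:385,360:440],(800,600),interpolation=cv2.INTER_CUBIC))"
```

```text
hole [-21.73   1.02   4.72] F [ 8.3 -0.5  5.1] M [-0.46 -1.95  0.03] t 20.4 w 13.0
rel rot [ 0.15 -0.18 -0.04]
[{'rect': [375.7, 360.6, 388.3, 365.5], 'p': 0.58}] [{'rect': [372.5, 327.9, 465.3, 383.1], 'p': 0.91}, {'rect': [290.7, 99.2, 352.0, 151.8], 'p': 0.88}]
```

Call:
{"name": "servo_tool", "arguments": {
  "commands": [
    {"delta_pos": [0.002,0,0],"turn": [0,0,0]},
    {"delta_pos": [0.004,0,0],"turn": [0,0,0]},
    {"delta_pos": [0.004,0,0],"turn": [0,0,0]}
  ]
}}

```text
time: 20.85
ee_pos: [0.44, 0.2111, 0.2232]
orientation: [[-0.934, 0.109, 0.34], [0.103, 0.994, -0.035], [-0.341, 0.003, -0.94]]
wrist_force: [12.0, -3.7, 6.2]
grip_width: 0.0132
grasp_force: 80.0
```

```bash
python3 -c "
from h import *
rep()
c=cams.capture('scene')
a=cv2.imread('pics/scene.png',0)[356:370,370:396];b=cv2.cvtColor(c['image'],cv2.COLOR_RGB2GRAY)[356:370,370:396]
for i in range(14): print(356+i,' '.join('%3d'%v for v in a[i]),'|',' '.join('%3d'%v for v in b[i]))
"
```

```text
hole [-21.81   1.04   4.97] F [13.7 -2.4  1.7] M [-0.57 -2.53  0.08] t 20.85 w 13.2
rel rot [ 0.13 -0.04 -0.1 ]
356 103 105 107 107  51  70 104  87  67  59  60  65  67  71  93  70  90 110 108 109 115 113  80  87 119 123 | 109 110  92  74 131 127 127 128 130 129 124 127 127  79 107 153 171 166 161 160 162 163 140  85 124 129
357 105 106 107 107  50  56  64  71  59  61  65  73  77  75  74  87 113 106 100 120 127 113  69  82 111 127 | 110 112 109  64 120 137 125 124 124 111  78  70  77  76  76 113 169 168 164 160 162 160 129  79 116 133
358 105 106 107 105  67  56  81 111  64  60  75  74  75  75  76  86 105  98  84 125 126 113  74  87 106 129 | 111 113 110  58  77 138  89  72  66  59  75  78  80  79  79  93 141 172 166 162 161 165 145  85 108 134
359 106 107 106 108 106  75 112 103  70  58  68  76  76  75  75  75  87 104  98 127 127 113  69  78  91 110 | 110 111 114 113  83  75  84  72  77  65  74  84  81  81  80  76 107 168 169 164 162 165 144  87 102 111
360 105 104 105 106 106 108 107  73  55  58  62  77  76  75  75  75  85 102 108 128 127 115  74  72  81  87 | 110 109 111 112 113 11
[... 1307 characters left out ...]
70  70  71  75  80  76  76  72  93 117 141 169 165 161 159
367 104 104 104 103 104 104 103 103 104 103  84  62  60  63  62  62  59  60  77 103 104 100 100  98 101 109 | 110 109 109 109 109 108 108 109 109 109  89  68  68  70  69  70  66  67  74  98 114 128 159 167 163 160
368 104 105 104 104 103 104 102 102 103 103  81  58  61  61  57  56  60  59  83 108 104 103 104 102 103 107 | 110 110 110 109 109 110 108 108 108 108  86  65  68  68  64  65  66  68  74  87 108 117 132 157 165 162
369 104 103 103 103 104 103 103 103 103 106 104  83  56  65  84  85  74  94  98 106 104 103 102 101 103 106 | 110 109 109 110 111 109 109 110 109 112 110  90  62  72  90  90  80 101 102  91  94 113 117 147 167 163
```

Call:
{"name": "servo_tool", "arguments": {
  "commands": [
    {"delta_pos": [-0.005,0,-0.001],"turn": [0,0,0]},
    {"delta_pos": [-0.008,0,-0.003],"turn": [0,0,0]},
    {"delta_pos": [-0.008,0,-0.005],"turn": [0,0,0]},
    {"delta_pos": [-0.008,0,-0.005],"turn": [0,0,0]}
  ]
}}

```text
time: 21.3
ee_pos: [0.4404, 0.2108, 0.2248]
orientation: [[-0.936, 0.107, 0.334], [0.102, 0.994, -0.033], [-0.336, 0.003, -0.942]]
wrist_force: [7.3, 0.4, 5.6]
grip_width: 0.0133
grasp_force: 80.0
```

```bash
python3 -c "
from h import *
rep()"
```

```text
hole [-21.93   0.97   6.07] F [8.7 1.2 2.8] M [-0.   -1.92  0.05] t 21.3 w 13.3
rel rot [ 0.17 -0.37 -0.01]
```

Call:
{"name": "servo_tool", "arguments": {
  "commands": [
    {"delta_pos": [-0.004,0,-0.001],"turn": [0,-0.001,0]},
    {"delta_pos": [-0.007,0,-0.0015],"turn": [0,-0.002,0]},
    {"delta_pos": [-0.007,0,-0.0015],"turn": [0,-0.002,0]},
    {"delta_pos": [-0.007,0,-0.0015],"turn": [0,-0.002,0]}
  ]
}}

```text
time: 21.7
ee_pos: [0.4405, 0.2105, 0.2247]
orientation: [[-0.937, 0.105, 0.334], [0.1, 0.994, -0.033], [-0.336, 0.003, -0.942]]
wrist_force: [-0.4, 3.3, 6.1]
grip_width: 0.0132
grasp_force: 80.4
```

```bash
python3 -c "
from h import *
rep()"
```

```text
hole [-21.82   0.83   5.97] F [1.4 3.2 6. ] M [ 0.57 -0.61  0.11] t 21.7 w 13.2
rel rot [ 0.21 -0.37  0.1 ]
```

Call:
{"name": "servo_tool", "arguments": {
  "commands": [
    {"delta_pos": [0,-0.002,-0.0015],"turn": [0,0,0]},
    {"delta_pos": [0,-0.002,-0.0015],"turn": [0,0,0]},
    {"delta_pos": [0,-0.002,-0.0015],"turn": [0,0,0]},
    {"delta_pos": [0,-0.002,-0.0015],"turn": [0,0,0]},
    {"delta_pos": [0,-0.002,-0.0015],"turn": [0,0,0]},
    {"delta_pos": [0,-0.002,-0.0015],"turn": [0,0,0]},
    {"delta_pos": [0,-0.002,-0.0015],"turn": [0,0,0]},
    {"delta_pos": [0,-0.002,-0.0015],"turn": [0,0,0]}
  ],
  "jaw": 0.6
}}

```text
time: 22.5
ee_pos: [0.439, 0.2086, 0.2241]
orientation: [[-0.938, 0.106, 0.331], [0.1, 0.994, -0.035], [-0.333, -0.0, -0.943]]
wrist_force: [-0.5, -0.8, -0.1]
grip_width: 0.0512
grasp_force: 0.0
```

Call:
{"name": "servo_tool", "arguments": {
  "commands": [
    {"delta_pos": [0,0,-0.03],"turn": [0,0,0]},
    {"delta_pos": [0,0,-0.08],"turn": [0,0,0]},
    {"delta_pos": [0,0,-0.15],"turn": [0,0,0]},
    {"delta_pos": [0,0,-0.25],"turn": [0,0,0]},
    {"delta_pos": [0,0,-0.3],"turn": [0,0,0]},
    {"delta_pos": [0,0,-0.3],"turn": [0,0,0]},
    {"delta_pos": [0,0,-0.3],"turn": [0,0,0]}
  ]
}}

```text
time: 23.2
ee_pos: [0.3993, 0.213, 0.3374]
orientation: [[-0.937, 0.106, 0.332], [0.1, 0.994, -0.035], [-0.334, 0.001, -0.943]]
wrist_force: [-0.2, -0.7, -0.7]
grip_width: 0.0509
grasp_force: 0.0
```

```bash
python3 -c "
from h import *
rep()
s=cams.capture('scene');t=cams.capture('top')
for x in ('catch',): print(search_frame(s,x)[:2])
for x in ('handle','hole','slot_end'):
    A=[d['at'] for d in mark_of(s,x) if 300<d['at'][0]<400 and 360<d['at'][1]<460];B=[d['at'] for d in mark_of(t,x) if 190<d['at'][0]<320 and 130<d['at'][1]<220]
    if A and B:
        X=tri([(s,A[0]),(t,B[0])]);print(x,A[0],B[0],np.round(Rdeck(YAW).T@(X-STUD)*1e3,1))
b=cv2.cvtColor(s['image'],cv2.COLOR_RGB2GRAY)[356:370,370:396]
for i in range(0,14,2): print(356+i,' '.join('%3d'%v for v in b[i]))
for x in('driver_grip','elbow','jar_mid'): print(x,[d['at'] for d in mark_of(s,x)[:1]])
"
```

```text
hole [-22.49  -1.51 125.84] F [-0.4 -0.7 -0.6] M [-0.01  0.37  0.01] t 23.2 w 50.9
rel rot [ 0.08 -0.5   0.12]
[{'rect': [378.7, 359.4, 387.8, 363.0], 'p': 0.64}]
handle [337.4, 436.1] [284.3, 169.0] [-66.   -1.3  40. ]
hole [358.1, 405.2] [258.6, 169.4] [-21.1   3.6   7.3]
slot_end [362.2, 395.6] [244.9, 174.7] [-0.6 -0.9  0. ]
356 109 111 111  76 108 136 128 134 123 123 122 109  90  83 102 128 166 167 162 160 160 165 144  84 123 129
358 110 110 112 109  63  86  71  75  65  63  78  80  81  81  79  83 122 166 167 163 161 162 150 102 107 133
360 108 109 111 112 113 113 111  80  60  64  69  83  81  83  82  82  90 114 142 170 165 162 162 158 133 108
362 108 108 108 107 109 110 108  81  61  64  67  71  79  83  83  82  81  84 105 141 165 164 161 159 161 162
364 108 108 107 106 108 109 110 113 111  84  64  68  71  78  84  84  85  84  81  94 131 161 164 162 160 158
366 107 108 108 108 108 108 109 109 111 109  88  70  69  71  75  80  78  77  73  93 114 128 159 166 163 160
368 108 109 109 109 108 109 107 108 108 107  87  64  67  68  65  65  67  69  74  76  96 114 113 142 167 163
driver_grip [[285.0, 339.4]]
elbow [[258.0, 402.3]]
jar_mid [[344.1, 234.8]]
```

```bash
python3 -c "
from bench import bot
print(bot.finish_job())"
```

```text
the job is handed in; nothing more can be done
None
```

The gauge is hung: slot fully home on the stud, catch up behind the plate, and the gripper let go and moved clear. I handed it in at about 23 s; the hand-in call gave no verdict. My readings put the peak push on the stand at about 15 N, and the screwdriver, elbow and jar measured where they were at the start.

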